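Set the eel pin in the filleting board

TASK

Draw the T-handled eel pin out of the tool block and set it in the blind hole near the right-hand end of the white filleting board, as an eel cutter does by feel: put the tip down lightly on the bare board beside the hole, slide it over the face until it drops in, and push it fully home. Let go and leave it standing there upright. Never bear hard on the board with the pin (25 N marks it; a few newtons are plenty), and leave the knife, the scaler, the bowl and the packing trays where they lie.

Things in the scene. Friction and masses are not known exactly. Their poses are not given: they have to be found in the camera images.
- tray: Shallow stainless draining tray, fixed, 224 mm (x) by 508 mm (y), 16 mm rim; origin at the centre of its underside, x away from the robot, -y to the robot's right, z up. In it, square with it, lies a plain white plastic filleting board, 200x480x40 mm, its level face 43 mm above the tray's origin. The heavy board stays put under light forces; the contact gives about 0.05 mm per N; the pin pressing above 25 N marks it.
- hole_nominal (a point): Where the mouth of the board's one blind hole would be if the board lay centred in the tray (tray x +30, y -180, z 43 mm). The board has play: the hole is off this point by up to 8 mm along the tray's x and up to 10 mm along its y, and must be found. The hole is upright, unmarked, square-edged, 9.6 mm in diameter, 25 mm deep; the nearest board edge is 60 mm from it. Axes as the tray's.
- pin: Loose eel pin, about 110 g: steel shank 8 mm in diameter, its last 9 mm tapering to a flat 5 mm tip; a 14 mm collar 67 to 85 mm above the tip; across the top a flat-sided wooden T-handle 72 mm long (x), 18 mm wide (y), 24 mm high, 85 to 109 mm above the tip. Origin at the tip, z up the shank. Starts upright in the tool block, collar on the block's top, tip 67 mm below that top.
- block: White plastic tool block, fixed to the table, 80 by 80 mm and 85 mm high, with one upright 10 mm socket 77 mm deep in the middle of its top, in which the pin stands, and an empty narrow knife slot beside it; origin at the centre of its underside.
- knife: Bystander: short eel knife with a 130 mm steel blade and a 110 mm round wooden handle, lying along the left part of the board; origin under the root of the blade, x towards the blade's point, 22 mm high.
- scaler: Bystander: brass-headed fish scaler with a wooden handle, 195 mm long, 18 mm high, lying on the table; origin under its middle, x towards the head.
- bowl: Bystander: stainless bowl, 120 mm across, 50 mm high; origin at the centre of its underside.
- packs: Bystander: short stack of empty white foam packing trays, 130 by 100 mm, 34 mm high; origin at the centre of its underside.
Not all that is in view belongs to the job. Leave any blue or red look-alike of the pin alone. What is meant by the block is not blue, and is the smaller of those in its own colour.

How it is judged:
By the outcome, as a careful person would: the job done as asked, in the order asked, and still so for the second after the job is handed in, with the robot touching nothing.
It also fails if it takes over 72 s, if anything falls off the work surface, if the arm or the gripper's body presses on something with over 40 N, if the wrist force passes 120 N, or if a joint passes its speed limit or range.

ROBOT

A 7-joint arm with a two-finger parallel gripper is mounted at the origin on the work surface. World frame = base frame: x ahead of the robot, y to its left, z up, the work surface at z = 0. Lengths are in m, angles in rad, forces in N, time in s.
With the tool pointing down it reaches from about 0.4 to 0.85 m from the base axis. Payload 4.5 kg.
Tool frame: the origin (TCP) lies midway between the tips of the shut fingers; the grasp point (between the pads) lies 19 mm behind it; z points along the fingers, y is the direction in which the jaws open and shut (so a half turn about z gives the same grasp; the last joint's range is limited). The gripper opens to 88 mm and grips with 3 to 60 N. Pads are 18 mm wide; open, the fingers measure 123 mm over their backs; the gripper's body (75 mm by 187 mm) begins 45 mm behind the grasp point.
Start: joints at [1.346, 0.689, -0.195, 1.565, 0.157, 0.902, -0.215], TCP at [0.16, -0.604, 0.239] pointing down, gripper open.
Joint ranges: [-3.01, 3.01], [-0.46, 2.08], [-1.47, 1.51], [0.13, 2.56], [-1, 4.14], [0.04, 2.09], [-2.66, 2.66]. Speed limits (rad/s): [2.57, 2.57, 3.14, 3.14, 3.14, 3.14, 3.14].

INTERFACE

Orientations are given as a unit quaternion [x, y, z, w].
In Python, from plant import r gives the robot as it stands. The module is installed in compiled form; this text tells all that it offers.
- The arm moves only by the tool carry_out, never from a script. Its argument "commands" is a list of rows, each a list of 6 numbers: the shift along the tool's x, y, z in m, then the turn, a rotation vector about the tool's x, y, z in degrees. In form: [[dx, dy, dz, wx, wy, wz], ...]. A call has 1 to 12 rows; each row is the pose to reach, as a shift and turn from the pose commanded when the call began, along the tool's axes at that moment; what a row does not reach only later rows make up. A row lasts 1/10 s, in which the tool goes at most 50 mm and 8.59 degrees, less where a joint would pass 70% of its speed; a pose out of reach is approached as far as the arm can. A call with a gripper value outside its range is refused whole. "fingers" is the closure in counts, from 0 (fully open) to 255 (shut), set as the call begins (left out, the last holds). The fingers move at their own pace and stop on an object; "grip_force" is the grip in N (left out, the last holds). Time passes only in rows, so rows that repeat a pose let the fingers close. It gives the time, the measured TCP pose, the force and the opening at its end, in the units of the state.
- r.get_state(): the state, without advancing time (a new reading comes with each control period).
- r.snapshot(name): name is "side" or "top"; returns a dict with "img" (400x640x3 uint8, blue, green, red), "intrinsics" (3x3 intrinsics, pixels), "extrinsics" (4x4, takes a point from camera to world coordinates). Camera axes: x right, y down, z forward; pixel columns grow to the right and rows downward; lengths in m; the calibration is good to about 2 mm. A picture is of the moment at which its call begins. There is no depth.
- r.finish_job(): hands the job in, once; it reports no verdict.
Trained networks look in a picture, given as the dict that the camera call returned (one of the last four; its "shot" number tells which), for a name from the list of things; names that differ only in an ending like _2 or _b are one class to them, and where a whole thing is asked for, a point or a joint stands for the part that bears it (a point fixed in the world has none). Each returns a list of dicts, best first, with "p" (0 to 1); they miss things now and then, are a little off and sometimes report something else, mostly with a low value. They report only what shows in the picture. A call takes as long as a camera call. They do not tell look-alikes from the thing itself.
- r.spot_in(picture, label): "xyz" ([x, y, z] in m, in world coordinates, good to about 4 mm: the middle of the surface that is visible of it).
- r.spot_point(picture, label): "xyz" ([x, y, z] in m, in world coordinates, good to about 4 mm: a listed point, or the origin of a listed thing).
The state is a dict: "clock": time; "q": joint angles; "qd": joint speeds; "joint_torque": joint torques, N m; "tool_pos": TCP position; "eef_rot": TCP orientation; "contact_force": force on the tool from outside, world axes, zero at the start; "moment": the same for the moment, N m; "opening": opening from 0.0 (shut) to 1.0 (fully open).
Only numpy, scipy, OpenCV 4.12 (cv2) and the standard library are available. Lean on these libraries where they do the work, as an engineer would, in place of code of your own. Each camera call takes 0.05 s, during which the arm holds its last target.

## Working session

There is one attempt and no reset: what is moved stays moved. The work goes in short steps, Python scripts to look and compute and a tool call to move; the robot and the scene stay as the last step left them, time stands still between calls to the robot, and variables do not carry over. Pictures are saved under pics/ and viewed, and the job is handed in when it is done.

Besides the shell and the picture viewer there is one more tool, called after ">>>" as a command line: name --pt "numbers of a row" for each row, then --argument value for the rest. carry_out: Moves the arm, as the interface text tells. Its arguments: {"type":"object","properties":{"commands":{"type":"array","items":{"type":"array","items":{"type":"number"}}},"fingers":{"type":"number"},"grip_force":{"type":"number"}},"required":["commands"]}

```bash
mkdir -p pics; ls
cat > h.py <<'E'
import numpy as np,cv2
from plant import r
from scipy.spatial.transform import Rotation as R
def proj(s,p):
    T=np.linalg.inv(np.array(s['extrinsics']));c=T[:3,:3]@np.array(p)+T[:3,3];u=np.array(s['intrinsics'])@c;return u[:2]/u[2]
def ray(s,u,v,z):
    E=np.array(s['extrinsics']);d=E[:3,:3]@np.linalg.inv(np.array(s['intrinsics']))@np.array([u,v,1.]);o=E[:3,3];return o+d*(z-o[2])/d[2]
E
python3 - <<'E'
from h import *
np.set_printoptions(precision=4,suppress=True)
st=r.get_state();print({k:np.round(v,4) for k,v in st.items()})
for n in('side','top'):
    s=r.snapshot(n);cv2.imwrite(f'pics/{n}0.png',s['img']);print(n,np.array(s['extrinsics'])[:3],np.array(s['intrinsics']))
    for l in['tray','hole_nominal','pin','block','knife','scaler','bowl','packs']:
        for d in r.spot_point(s,l): print(l,round(d['p'],2),np.round(d['xyz'],4),proj(s,d['xyz']).round())
E
```

```text
pics
{'clock': np.float64(0.0), 'q': array([ 1.3458,  0.69  , -0.1945,  1.5664,  0.1573,  0.9024, -0.2151]), 'qd': array([ 0.0011,  0.0016,  0.0007, -0.0005, -0.0006,  0.0017, -0.0014]), 'joint_torque': array([  0.0008, -52.7564,  -1.2669, -15.3431,  -0.0526,   0.0065,
         0.0002]), 'tool_pos': array([ 0.1597, -0.6036,  0.2379]), 'eef_rot': array([ 0.9916,  0.1291, -0.0002, -0.0009]), 'contact_force': array([ 0.9522,  0.6729, -0.2544]), 'moment': array([-0.0431,  0.0206,  0.046 ]), 'opening': np.float64(1.0001)}
side [[-0.9542 -0.1602  0.2526  0.1455]
 [-0.2985  0.5613 -0.7719  1.0198]
 [-0.0181 -0.8119 -0.5834  0.9021]] [[517.6856   0.     318.0596]
 [  0.     517.6856 213.2167]
 [  0.       0.       1.    ]]
tray 0.87 [ 0.5175  0.0334 -0.005 ] [302. 259.]
hole_nominal 0.68 [ 0.5552 -0.1469  0.0435] [309. 205.]
pin 0.6 [ 0.5972 -0.4509  0.0011] [325. 165.]
pin 0.55 [ 0.4661 -0.4535 -0.0034] [363. 171.]
block 0.87 [ 0.5073 -0.34   -0.0001] [342. 186.]
block 0.71 [ 0.3265 -0.341  -0.0028] [398. 195.]
block 0.61 [ 0.2642 -0.5145 -0.0011] [425. 170.]
knife 0.65 [0.5419 0.089  0.048
[... 301 characters left out ...]
 [  0.     448.2726 189.7889]
 [  0.       0.       1.    ]]
tray 0.84 [ 0.5174  0.0297 -0.0032] [280. 190.]
hole_nominal 0.75 [ 0.5511 -0.1452  0.0467] [343. 176.]
hole_nominal 0.39 [ 0.7179 -0.3133 -0.0018] [400. 121.]
pin 0.76 [ 0.5083 -0.3388  0.016 ] [412. 193.]
pin 0.75 [ 0.4654 -0.458   0.0021] [454. 209.]
pin 0.53 [ 0.5976 -0.4467  0.0005] [449. 162.]
block 0.81 [ 0.3277 -0.3419  0.0017] [414. 259.]
block 0.8 [ 0.2697 -0.5152  0.0021] [478. 281.]
block 0.75 [ 0.5075 -0.3384 -0.0022] [411. 194.]
knife 0.77 [0.5425 0.0925 0.0432] [256. 179.]
scaler 0.69 [ 0.7835 -0.0252 -0.0038] [301.  99.]
bowl 0.81 [ 0.7183 -0.3129 -0.0041] [400. 121.]
packs 0.74 [ 0.2842  0.2806 -0.0006] [188. 273.]
```

View pics/side0.png

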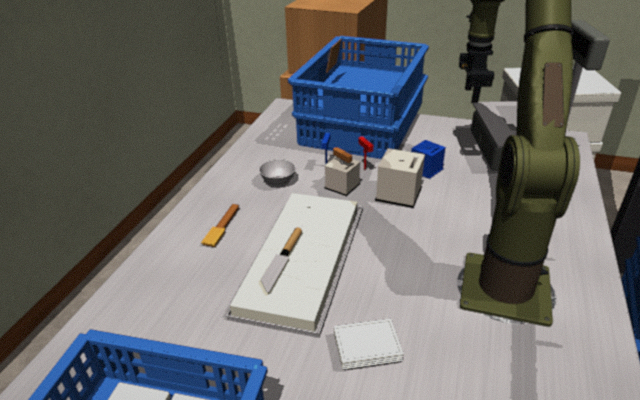

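View pics/top0.png

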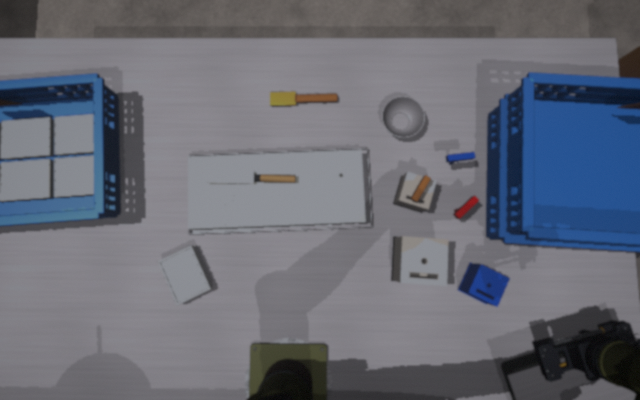

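Run:
```python
import cv2
a=cv2.imread('pics/side0.png')[90:260,240:480];cv2.imwrite('pics/side0c.png',cv2.resize(a,None,fx=3.3,fy=3.3,interpolation=2))
a=cv2.imread('pics/top0.png')[130:300,320:510];cv2.imwrite('pics/top0c.png',cv2.resize(a,None,fx=3.5,fy=3.5,interpolation=2))
```

```text
(no output)
```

View pics/side0c.png

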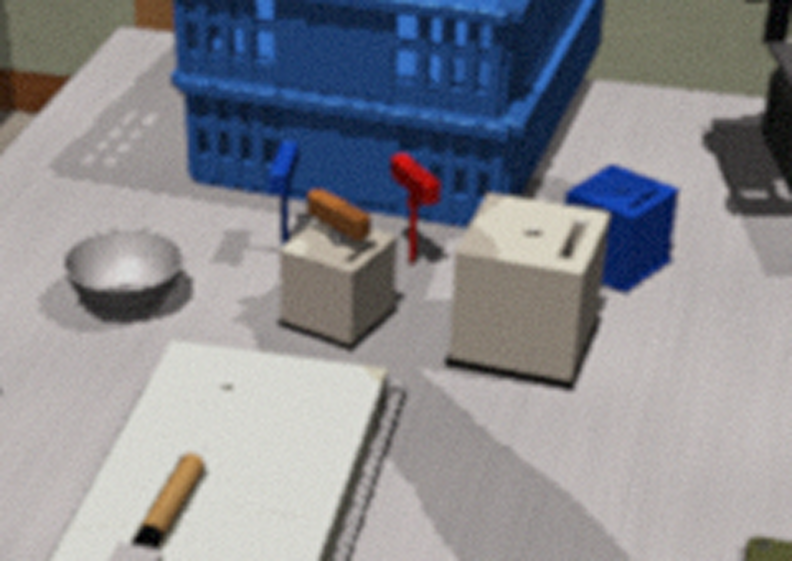

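View pics/top0c.png

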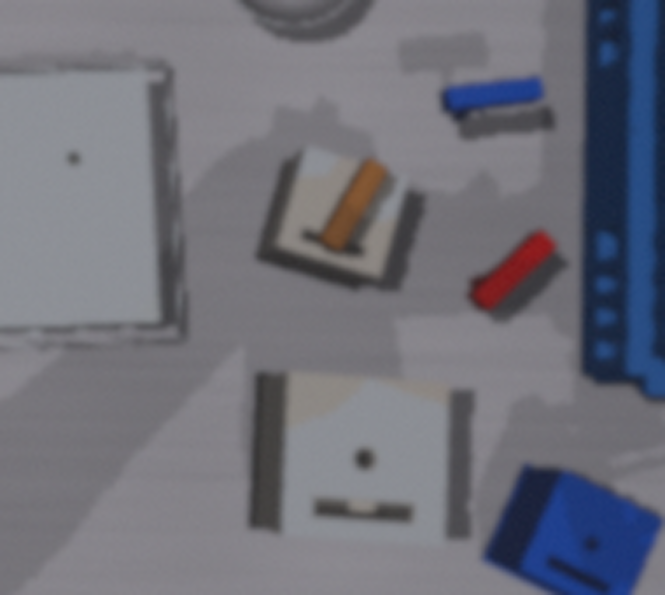

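The scene: the wanted pin is the brown wooden T in the small white block (top 421,188; side 343,156). The things it could be mistaken for are the blue T (460,157), the red T (466,208), the larger white block (423,261) and the blue block (485,284). The crop confirms brown T in the smaller white block. The dark spot at top (341,175) is the hole.

Run:
```python
from h import *
np.set_printoptions(precision=4,suppress=True)
for n in('top','side'):
    s=r.snapshot(n);im=s['img'];hsv=cv2.cvtColor(im,cv2.COLOR_BGR2HSV)
    m=((hsv[...,0]>4)&(hsv[...,0]<22)&(hsv[...,1]>110)).astype('uint8')
    k,lab,stt,cen=cv2.connectedComponentsWithStats(m)
    b={'top':(395,440,165,215),'side':(325,360,140,172)}[n]
    for i in range(1,k):
        c=cen[i]
        if stt[i,4]>30 and b[0]<c[0]<b[1] and b[2]<c[1]<b[3]:
            rc=cv2.minAreaRect(np.argwhere(lab==i)[:,::-1].astype(np.float32));print(n,stt[i],c,rc)
            bp=cv2.boxPoints(rc); print(bp)
            z=0.127 if n=='top' else .115
            print('world centre',ray(s,*c,z)); print(np.array([ray(s,*p,z) for p in bp]))
    g=im.astype(float).mean(2); 
    u,v={'top':(341,175),'side':(309,207)}[n]
    w=g[v-6:v+7,u-8:u+9];med=np.median(w);d=np.clip(med-w-15,0,None);yy,xx=np.mgrid[v-6:v+7,u-8:u+9]
    hu,hv=(d*xx).sum()/d.sum(),(d*yy).sum()/d.sum();print(n,'hole px',hu,hv,ray(s,hu,hv,.043),(d>0).sum())
    for l in['tray','hole_nominal','block','pin']:
        for q in r.spot_point(s,l):
            if q['p']>.4: print(l,q['p'],np.array(q['xyz']))
    for q in r.spot_in(s,'pin'): print('in',q['p'],np.array(q['xyz']))
```

```text
top [412 176  18  25 166] [420.5723 188.2892] ((420.6628723144531, 188.17324829101562), (6.240179061889648, 26.418277740478516), 30.068584442138672)
[[411.3444 198.0415]
 [424.5809 175.1784]
 [429.9813 178.305 ]
 [416.7448 201.1681]]
world centre [ 0.5059 -0.3367  0.127 ]
[[ 0.481  -0.3128  0.127 ]
 [ 0.5396 -0.3477  0.127 ]
 [ 0.5316 -0.3611  0.127 ]
 [ 0.4732 -0.3262  0.127 ]]
top hole px 340.6053333333333 174.80399999999997 [ 0.5538 -0.1389  0.043 ] 15
tray 0.72 [ 0.5155  0.029  -0.0043]
hole_nominal 0.89 [ 0.5522 -0.1463  0.0475]
block 0.88 [ 0.5076 -0.3372  0.0012]
block 0.82 [ 0.3237 -0.3439  0.0004]
block 0.62 [ 0.2673 -0.5132 -0.0023]
pin 0.81 [ 0.5084 -0.3382  0.0178]
pin 0.77 [ 0.5975 -0.4513  0.0023]
pin 0.73 [ 0.5538 -0.1442  0.0466]
pin 0.47 [ 0.4629 -0.4579  0.0012]
in 0.76 [ 0.467  -0.4607  0.1041]
in 0.71 [ 0.58   -0.4518  0.1088]
in 0.46 [ 0.5048 -0.3387  0.125 ]
side [334 148  19  15 156] [342.4808 154.7244] ((341.9569091796875, 154.76724243164062), (19.958581924438477, 9.322757720947266), 23.198589324951172)
[[330.9483 155.1207]
 [334.6207 146.5517]
 [352.9655 154.4138]
 [349.2931 162.9828]]
world centre [ 0.5061 -0.3375  0.115 ]
[[ 0.5397 -0.3256  0.115 ]
 [ 0.5438 -0.3817  0.115 ]
 [ 0.4754 -0.348   0.115 ]
 [ 0.4731 -0.2943  0.115 ]]
side hole px 308.55892857142857 206.9 [ 0.5532 -0.1391  0.043 ] 10
tray 0.92 [ 0.5172  0.0307 -0.    ]
hole_nominal 0.8 [ 0.5545 -0.1477  0.0426]
block 0.75 [ 0.3303 -0.3419 -0.0013]
block 0.71 [ 0.2623 -0.5139 -0.0029]
block 0.61 [ 0.5053 -0.3386 -0.0006]
pin 0.72 [ 0.4626 -0.4596 -0.0041]
in 0.59 [ 0.5046 -0.3309  0.1127]
in 0.55 [ 0.5004 -0.5194  0.0271]
```

Run:
```python
from h import *
from scipy.optimize import minimize
np.set_printoptions(precision=4,suppress=True)
S=[]
for n in('top','side'):
    s=r.snapshot(n);im=s['img'];hsv=cv2.cvtColor(cv2.resize(im,None,fx=8,fy=8,interpolation=2),cv2.COLOR_BGR2HSV)
    m=((hsv[...,0]>4)&(hsv[...,0]<22)&(hsv[...,1]>90)).astype('uint8')
    b={'top':(395,440,165,215),'side':(325,362,140,172)}[n]
    S.append((s,b,m[b[2]*8:b[3]*8,b[0]*8:b[1]*8]))
def iou(p,i):
    s,b,m=S[i];x,y,a=p;pts=[]
    for X in(-.036,.036):
        for Y in(-.009,.009):
            for z in(.103,.127):
                pts.append(((proj(s,[x+X*np.cos(a)-Y*np.sin(a),y+X*np.sin(a)+Y*np.cos(a),z])+.5)*8-np.array([b[0]*8,b[2]*8])))
    hull=cv2.convexHull(np.array(pts,np.float32)).astype(np.int32);k=np.zeros_like(m);cv2.fillConvexPoly(k,hull,1)
    return (k&m).sum()/(k|m).sum()
for sel in([0],[1],[0,1]):
    f=lambda q:-sum(iou((.506+q[0]*.01,-.337+q[1]*.01,-.53+q[2]*.2),i) for i in sel)
    o=minimize(f,[0,0,0],method='Nelder-Mead',options=dict(initial_simplex=[[0,0,0],[.5,0,0],[0,.5,0],[0,0,.5]],maxiter=200))
    q=o.x;print(sel,.506+q[0]*.01,-.337+q[1]*.01,np.degrees(-.53+q[2]*.2),o.fun)
st=r.get_state();print(st['clock'],R.from_quat(st['eef_rot']).as_matrix(),st['tool_pos'])
```

```text
[0] 0.5081939432716897 -0.33988771560483666 -34.048779759856686 -0.7628898790579249
[1] 0.5083049718462985 -0.33984907615126847 -40.65396700480202 -0.8448345603106545
[0, 1] 0.5085365645232494 -0.3398219862700136 -34.121406619811744 -1.575387689330633
1.6 [[ 0.9667  0.256   0.    ]
 [ 0.256  -0.9667 -0.0001]
 [ 0.      0.0001 -1.    ]] [ 0.16   -0.6042  0.2387]
```

>>> carry_out --pt "0.034 -0.014 0 0 0 4" --pt "0.067 -0.028 0 0 0 8" --pt "0.101 -0.042 0 0 0 12" --pt "0.135 -0.056 0 0 0 16" --pt "0.168 -0.07 0 0 0 20" --pt "0.202 -0.084 0 0 0 24" --pt "0.236 -0.098 0 0 0 28" --pt "0.27 -0.111 0 0 0 32" --pt "0.303 -0.125 0 0 0 36" --pt "0.337 -0.139 0 0 0 40" --pt "0.371 -0.153 0 0 0 44" --pt "0.404 -0.167 0 0 0 47.8" --fingers 110 --grip_force 50

```text
clock: 2.8
tool_pos: [0.5092, -0.3381, 0.2388]
eef_rot: [0.959, -0.285, 0.0, -0.0]
contact_force: [0.9, -0.1, -0.2]
opening: 0.569
```

>>> carry_out --pt "0 0 0 0 0 0" --pt "0 0 0 0 0 0"

```text
clock: 3.0
tool_pos: [0.5084, -0.3384, 0.2385]
eef_rot: [0.959, -0.282, -0.0, 0.0]
contact_force: [-0.6, -0.7, 0.5]
opening: 0.568
```

```bash
cat > look.py <<'E'
from h import *
import sys
np.set_printoptions(precision=4,suppress=True)
tag=sys.argv[1]
st=r.get_state();M=R.from_quat(st['eef_rot']).as_matrix();print(st['clock'],st['tool_pos'],'yaw',np.degrees(np.arctan2(M[1,0],M[0,0])),'tilt',M[:2,2],'F',st['contact_force'],'M',st['moment'],st['opening'])
if tag!='-':
  o=[]
  for n,b in (('side',[float(x) for x in sys.argv[2].split(',')]),('top',[float(x) for x in sys.argv[3].split(',')])):
    s=r.snapshot(n);b=[int(x) for x in b]
    o.append(cv2.resize(s['img'][b[1]-50:b[1]+50,b[0]-50:b[0]+50],(398,398),interpolation=2))
  cv2.imwrite(f'pics/{tag}.png',np.hstack(o))
E
python3 look.py a 342,150 421,188
```

```text
3.0 [ 0.5084 -0.3384  0.2385] yaw -32.80008603238868 tilt [-0.0003  0.    ] F [-0.5598 -0.6627  0.487 ] M [0.0666 0.0525 0.0176] 0.5676416825191977
```

View pics/a.png

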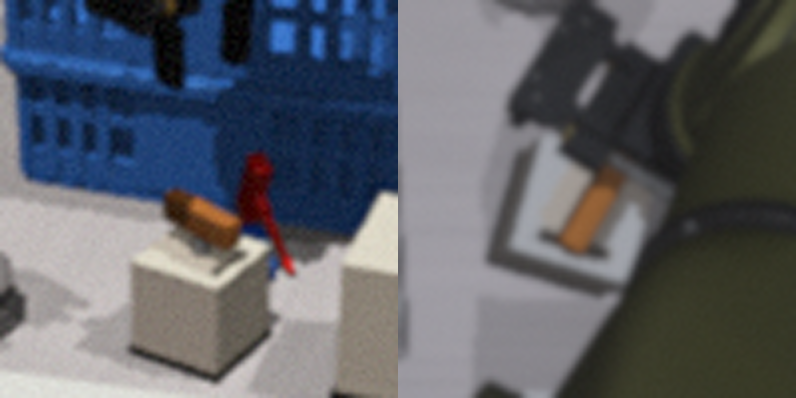

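Side view: brown handle at side crop (200,217) on small white block, gripper above it; red T behind it clear. Descend.

>>> carry_out --pt "0 0 0.03 0 0 0" --pt "0 0 0.06 0 0 0" --pt "0 0 0.085 0 0 0" --pt "0 0 0.1 0 0 0" --pt "0 0 0.115 0 0 0" --pt "0 0 0.128 0 0 0" --pt "0 0 0.136 0 0 0" --pt "0 0 0.142 0 0 0" --pt "0 0 0.142 0 0 0"

```text
clock: 4.0
tool_pos: [0.5073, -0.3395, 0.0963]
eef_rot: [0.959, -0.284, -0.0, -0.0]
contact_force: [-0.2, -0.2, -0.7]
opening: 0.568
```

```bash
python3 look.py b 342,150 421,188
```

```text
4.0 [ 0.5073 -0.3395  0.0963] yaw -32.99514274153821 tilt [-0.0007  0.0003] F [-0.2189 -0.2226 -0.7103] M [ 0.0792  0.0561 -0.0606] 0.5683059229263725
```

View pics/b.png

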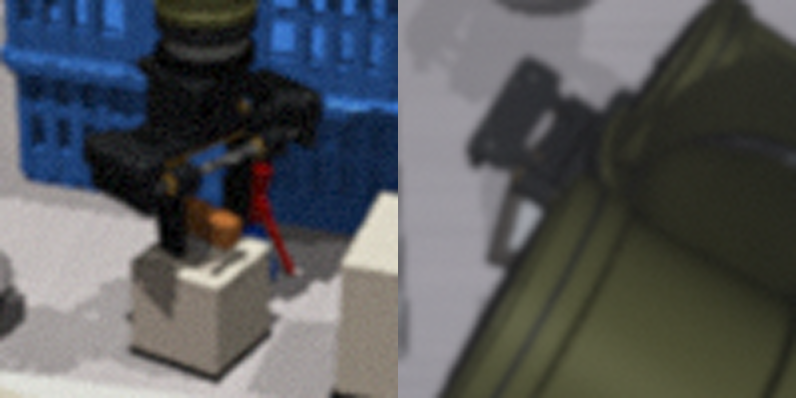

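The red T looks tilted compared with the first picture; I check that before gripping.

Run:
```python
from h import *
s=r.snapshot('side');c=s['img'][110:210,300:420]
o=cv2.imread('pics/side0.png')[110:210,300:420]
cv2.imwrite('pics/c.png',cv2.resize(np.hstack([o,c]),None,fx=3.3,fy=3.3,interpolation=2))
```

```text
(no output)
```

View pics/c.png

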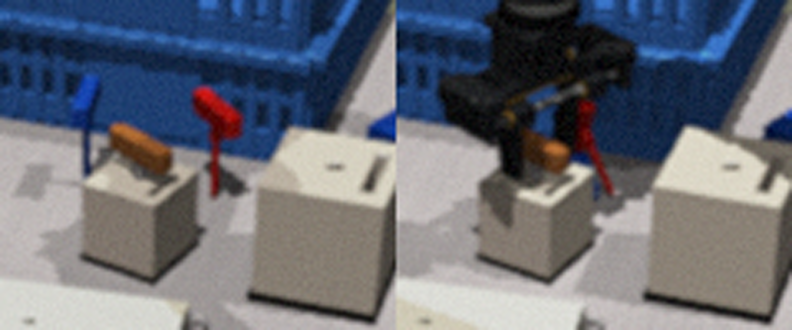

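The red (and blue) T's no longer stand. They toppled while the gripper was 24 cm up, with the force reading near zero, so the arm didn't do it. They are behind the block and clear of the fingers. I close on the wooden handle.

>>> carry_out --pt "0 0 0 0 0 0" --pt "0 0 0 0 0 0" --pt "0 0 0 0 0 0" --pt "0 0 0 0 0 0" --pt "0 0 0 0 0 0" --pt "0 0 0 0 0 0" --pt "0 0 0 0 0 0" --fingers 255 --grip_force 50

```text
clock: 4.85
tool_pos: [0.5079, -0.3394, 0.0968]
eef_rot: [0.959, -0.284, 0.0, 0.0]
contact_force: [-0.3, -0.1, 1.6]
opening: 0.197
```

```bash
python3 look.py d 342,150 421,188
```

```text
4.85 [ 0.5079 -0.3394  0.0968] yaw -32.967522585975566 tilt [ 0.0002 -0.0001] F [-0.2598 -0.1339  1.5635] M [ 0.0832 -0.0237  0.0129] 0.19714893674232958
```

View pics/d.png

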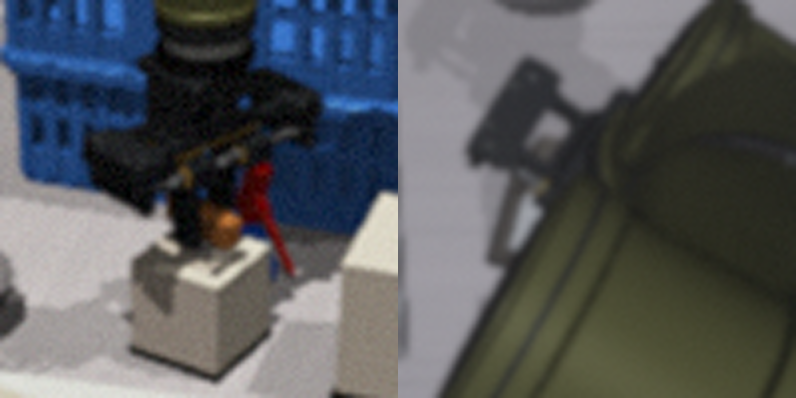

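Opening is 17.3 mm, matching the 18 mm handle. Draw out straight up.

>>> carry_out --pt "0 0 -0.006 0 0 0" --pt "0 0 -0.015 0 0 0" --pt "0 0 -0.027 0 0 0" --pt "0 0 -0.04 0 0 0" --pt "0 0 -0.055 0 0 0" --pt "0 0 -0.07 0 0 0" --pt "0 0 -0.085 0 0 0" --pt "0 0 -0.1 0 0 0" --pt "0 0 -0.105 0 0 0" --pt "0 0 -0.105 0 0 0"

```text
clock: 5.95
tool_pos: [0.5083, -0.3397, 0.2031]
eef_rot: [0.959, -0.284, 0.001, 0.0]
contact_force: [-0.1, 0.7, -0.7]
opening: 0.197
```

```bash
python3 look.py e 342,140 421,188
```

```text
5.95 [ 0.5083 -0.3397  0.2031] yaw -32.97099316070767 tilt [ 0.0021 -0.0013] F [-0.127   0.6599 -0.7094] M [ 0.0422  0.0091 -0.0838] 0.1966384185001307
```

View pics/e.png

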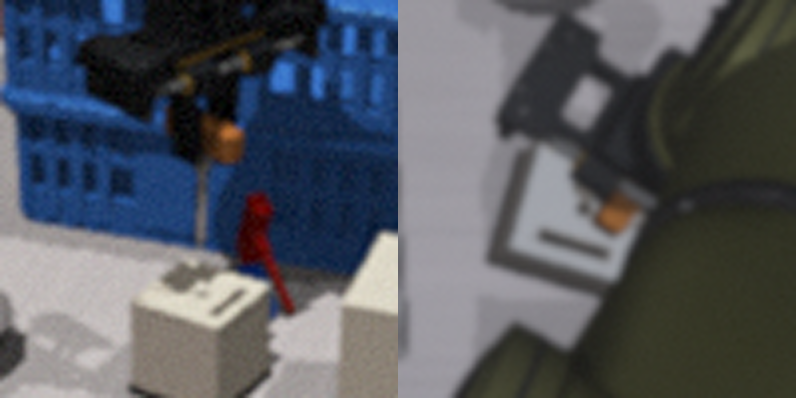

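Run:
```python
from h import *
st=r.get_state();t=np.array(st['tool_pos']);M=R.from_quat(st['eef_rot']).as_matrix()
s=r.snapshot('side');im=s['img']
for d in(.0065,0.03,.05,.0785):
    print(d,proj(s,t+M[:,2]*d))
g=im.astype(float)
for v in range(124,158,2): print(v,[int(x) for x in g[v,330:354].mean(1)])
c=im[80:180,290:410];cv2.imwrite('pics/e2.png',cv2.resize(c,None,fx=6,fy=6,interpolation=2))
```

```text
0.0065 [342.41135985 130.98746975]
0.03 [342.34171807 138.01371588]
0.05 [342.28340099 143.89739874]
0.0785 [342.20177267 152.13298123]
124 [47, 47, 40, 47, 39, 20, 15, 6, 18, 12, 13, 17, 18, 27, 38, 41, 46, 77, 100, 109, 114, 108, 96, 82]
126 [45, 48, 47, 44, 42, 28, 11, 7, 9, 12, 13, 9, 21, 18, 40, 37, 40, 55, 62, 72, 63, 63, 51, 54]
128 [55, 58, 53, 47, 48, 31, 18, 16, 3, 4, 19, 10, 10, 27, 28, 33, 42, 55, 62, 64, 57, 54, 52, 48]
130 [73, 73, 72, 68, 68, 75, 54, 42, 28, 15, 12, 8, 14, 43, 55, 52, 53, 53, 58, 60, 55, 52, 47, 43]
132 [72, 71, 68, 79, 68, 75, 73, 71, 71, 61, 48, 45, 52, 60, 61, 71, 71, 67, 69, 65, 62, 42, 41, 41]
134 [72, 67, 70, 71, 69, 76, 71, 67, 69, 70, 72, 73, 65, 60, 69, 73, 73, 69, 71, 70, 60, 44, 44, 47]
136 [69, 66, 70, 67, 73, 72, 76, 70, 68, 77, 71, 71, 73, 72, 67, 70, 71, 64, 53, 53, 42, 43, 45, 41]
138 [74, 71, 78, 67, 72, 69, 76, 73, 64, 71, 74, 75, 72, 67, 72, 73, 67, 49, 42, 36, 39, 42, 39, 50]
140 [72, 71, 70, 75, 73, 75, 74, 74, 72, 73, 72, 72, 75, 80, 75, 69, 64, 43, 37, 42, 45, 41, 45, 43]
142 [74, 73, 71, 68, 77, 64, 75, 70, 70, 76, 76, 75, 87, 92, 76, 63, 53, 46, 41, 43, 44, 39, 40, 32]
144 [73, 74, 71, 64, 69, 75, 68, 69, 73, 68, 75, 86, 103, 96, 77, 60, 48, 37, 47, 40, 40, 44, 37, 26]
146 [73, 75, 72, 69, 73, 73, 70, 73, 75, 70, 72, 90, 109, 98, 76, 55, 42, 41, 37, 41, 39, 40, 35, 14]
148 [53, 59, 54, 51, 54, 64, 60, 68, 61, 64, 63, 81, 107, 94, 73, 58, 41, 48, 45, 41, 41, 40, 20, 17]
150 [108, 100, 91, 72, 78, 75, 73, 71, 69, 53, 57, 83, 102, 89, 66, 57, 49, 42, 41, 48, 41, 33, 19, 22]
152 [151, 153, 154, 147, 151, 149, 148, 141, 130, 118, 107, 106, 103, 98, 94, 81, 59, 49, 35, 46, 37, 31, 21, 23]
154 [151, 157, 152, 156, 154, 157, 157, 162, 167, 165, 161, 162, 153, 151, 150, 143, 132, 106, 91, 64, 46, 41, 34, 24]
156 [184, 189, 186, 176, 169, 160, 129, 121, 121, 151, 175, 160, 127, 119, 134, 139, 146, 151, 136, 91, 63, 44, 47, 39]
```

View pics/e2.png

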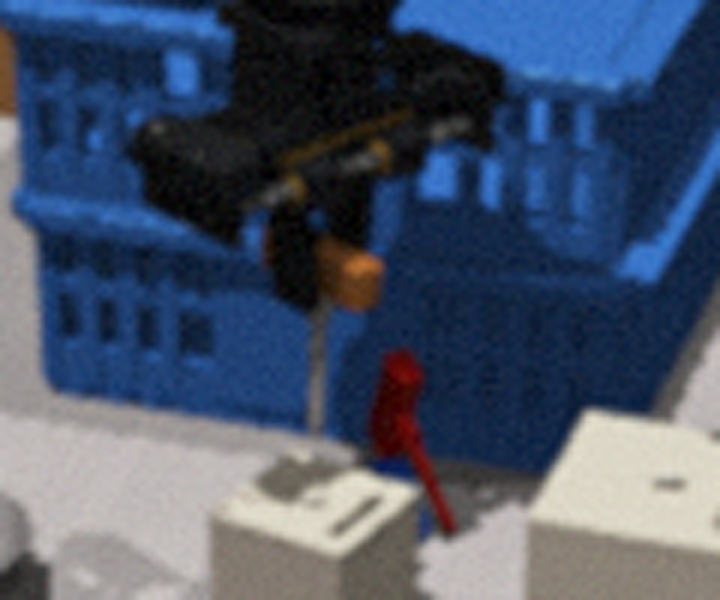

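Pin hangs upright, tip around side px (342,151), matching the prediction at TCP + 78.5 mm. Carry it beside the hole and turn square.

>>> carry_out --pt "-0.0063 -0.018 0 0 0 -3.3" --pt "-0.0127 -0.036 0 0 0 -6.6" --pt "-0.019 -0.054 0 0 0 -9.9" --pt "-0.0253 -0.0725 0 0 0 -13.2" --pt "-0.0317 -0.0906 0 0 0 -16.5" --pt "-0.038 -0.1087 0 0 0 -19.8" --pt "-0.0443 -0.1268 0 0 0 -23.1" --pt "-0.0506 -0.145 0 0 0 -26.4" --pt "-0.057 -0.163 0 0 0 -29.7" --pt "-0.0633 -0.1812 0 0 0 -33" --pt "-0.0633 -0.1812 0 0 0 -33" --pt "-0.0633 -0.1812 0 0 0 -33"

```text
clock: 7.3
tool_pos: [0.5533, -0.153, 0.2017]
eef_rot: [1.0, 0.0, -0.0, 0.0]
contact_force: [-0.2, -0.9, -1.0]
opening: 0.198
```

```bash
python3 look.py f 310,190 341,175
```

```text
7.3 [ 0.5533 -0.153   0.2017] yaw 0.05173729614053359 tilt [-0.0001 -0.0006] F [-0.248  -0.8773 -0.9506] M [-0.0783  0.0024 -0.1099] 0.19779088922396112
```

View pics/f.png

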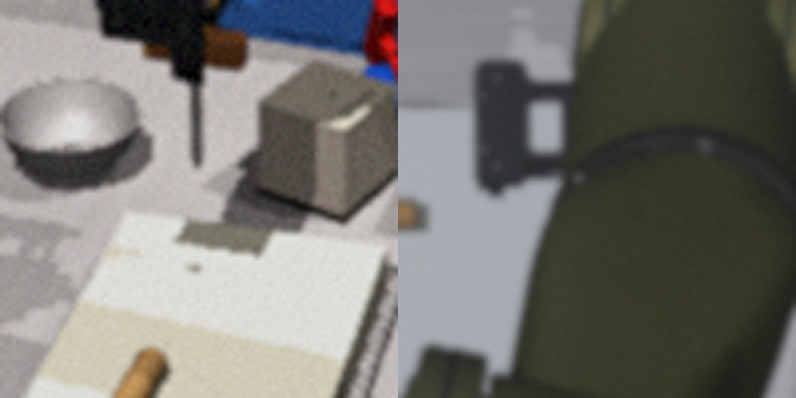

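>>> carry_out --pt "0 0 0.015 0 0 0" --pt "0 0 0.03 0 0 0" --pt "0 0 0.045 0 0 0" --pt "0 0 0.058 0 0 0" --pt "0 0 0.066 0 0 0" --pt "0 0 0.071 0 0 0" --pt "0 0 0.071 0 0 0" --pt "0 0 0.071 0 0 0"

```text
clock: 8.2
tool_pos: [0.5536, -0.1531, 0.1311]
eef_rot: [1.0, 0.0, 0.0, 0.0]
contact_force: [0.4, -1.1, -0.1]
opening: 0.195
```

Run:
```python
from h import *
st=r.get_state();t=np.array(st['tool_pos']);M=R.from_quat(st['eef_rot']).as_matrix();print(st['clock'],t,st['contact_force'],st['moment'],M[:2,2])
s=r.snapshot('side');im=s['img']
print('tip',proj(s,t+M[:,2]*.0785),'hole',proj(s,[.5535,-.139,.043]))
c=im[160:235,260:360];cv2.imwrite('pics/g.png',cv2.resize(c,None,fx=7.5,fy=7.5,interpolation=2))
```

```text
8.2 [ 0.55361596 -0.15305964  0.13106863] [ 0.40401399 -1.07582377 -0.11829187] [ 0.03066529 -0.01243149  0.00170011] [ 0.00076797 -0.00028531]
tip [309.80442394 201.52167314] hole [308.44085061 206.90367023]
```

View pics/g.png

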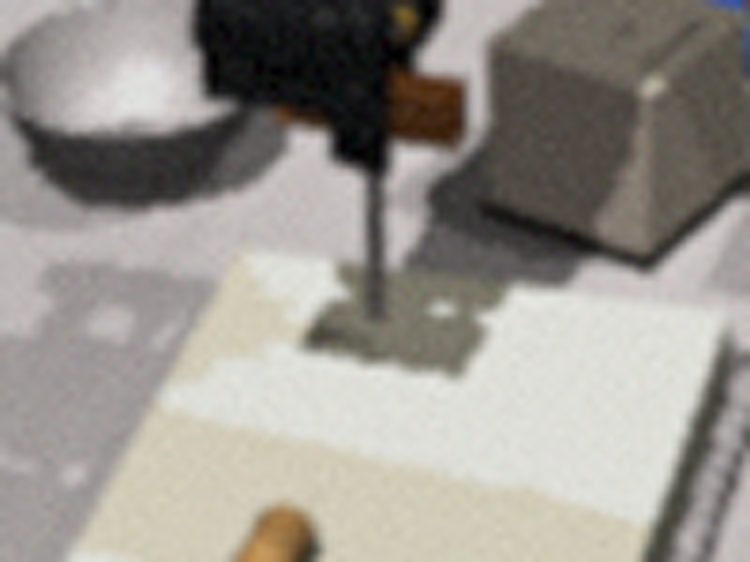

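>>> carry_out --pt "0 0 0.003 0 0 0" --pt "0 0 0.006 0 0 0" --pt "0 0 0.0075 0 0 0" --pt "0 0 0.0075 0 0 0" --pt "0 0 0.0075 0 0 0"

```text
clock: 8.75
tool_pos: [0.5533, -0.1529, 0.1232]
eef_rot: [1.0, 0.0, -0.0, 0.0]
contact_force: [0.0, -0.0, -1.9]
opening: 0.198
```

>>> carry_out --pt "0 0 0.0005 0 0 0" --pt "0 0 0.001 0 0 0" --pt "0 0 0.001 0 0 0"

```text
clock: 9.05
tool_pos: [0.5533, -0.1529, 0.1222]
eef_rot: [1.0, 0.0, 0.0, 0.0]
contact_force: [0.2, -0.8, -0.8]
opening: 0.199
```

>>> carry_out --pt "0 0 0.0003 0 0 0" --pt "0 0 0.0005 0 0 0" --pt "0 0 0.0005 0 0 0"

```text
clock: 9.35
tool_pos: [0.5534, -0.1529, 0.1218]
eef_rot: [1.0, 0.0, 0.0, 0.0]
contact_force: [0.0, 0.8, -0.5]
opening: 0.197
```

>>> carry_out --pt "0 0 0.0003 0 0 0" --pt "0 0 0.0005 0 0 0" --pt "0 0 0.0005 0 0 0"

```text
clock: 9.65
tool_pos: [0.5535, -0.153, 0.1216]
eef_rot: [1.0, 0.0, 0.0, 0.0]
contact_force: [-1.0, 0.2, 3.4]
opening: 0.199
```

```bash
python3 look.py -
```

```text
9.65 [ 0.5535 -0.153   0.1216] yaw 0.027353224047450272 tilt [ 0.0006 -0.0002] F [-0.952   0.2173  3.4207] M [0.0335 0.1537 0.0174] 0.19873142452623707
```

Light contact, about 4 N. Slide +y (tool −y).

>>> carry_out --pt "0 -0.0005 0 0 0 0" --pt "0 -0.001 0 0 0 0" --pt "0 -0.0016 0 0 0 0" --pt "0 -0.0022 0 0 0 0" --pt "0 -0.0028 0 0 0 0" --pt "0 -0.0034 0 0 0 0" --pt "0 -0.004 0 0 0 0"

```text
clock: 10.35
tool_pos: [0.5536, -0.1502, 0.1215]
eef_rot: [1.0, -0.0, 0.001, 0.001]
contact_force: [-0.3, -2.9, 4.8]
opening: 0.193
```

>>> carry_out --pt "0 -0.0006 0 0 0 0" --pt "0 -0.0012 0 0 0 0" --pt "0 -0.0018 0 0 0 0" --pt "0 -0.0024 0 0 0 0" --pt "0 -0.003 0 0 0 0"

```text
clock: 10.85
tool_pos: [0.5536, -0.1469, 0.1215]
eef_rot: [1.0, -0.0, 0.001, 0.001]
contact_force: [-0.8, -3.5, 5.3]
opening: 0.2
```

```bash
python3 look.py -
```

```text
10.85 [ 0.5536 -0.1469  0.1215] yaw -0.014452201323547036 tilt [ 0.001  -0.0014] F [-0.7542 -3.514   5.3297] M [-1.0125  0.0756  0.0179] 0.19955074532532902
```

>>> carry_out --pt "0 -0.0006 0 0 0 0" --pt "0 -0.0012 0 0 0 0" --pt "0 -0.0018 0 0 0 0" --pt "0 -0.0024 0 0 0 0"

```text
clock: 11.25
tool_pos: [0.5525, -0.1419, 0.1204]
eef_rot: [1.0, 0.001, -0.001, -0.001]
contact_force: [0.6, 0.4, -0.2]
opening: 0.197
```

>>> carry_out --pt "0 -0.0005 0 0 0 0" --pt "0 -0.001 0 0 0 0" --pt "0 -0.0015 0 0 0 0"

```text
clock: 11.55
tool_pos: [0.5531, -0.1416, 0.121]
eef_rot: [1.0, 0.0, -0.0, -0.0]
contact_force: [-0.3, 0.4, -1.6]
opening: 0.201
```

>>> carry_out --pt "0 -0.0005 0 0 0 0" --pt "0 -0.001 0 0 0 0"

```text
clock: 11.75
tool_pos: [0.5533, -0.1409, 0.1212]
eef_rot: [1.0, 0.0, -0.0, -0.0]
contact_force: [-0.2, 0.2, -0.7]
opening: 0.194
```

```bash
python3 look.py -
```

```text
11.75 [ 0.5533 -0.1409  0.1212] yaw 0.02618858471347094 tilt [-0.  0.] F [-0.1956  0.194  -0.6742] M [ 0.0809 -0.0275 -0.0292] 0.19421176323442566
```

Contact force vanished at y ≈ −0.142 while z is lower than in contact: the tip is over the hole. Lower gently.

>>> carry_out --pt "0 0 0.0004 0 0 0" --pt "0 0 0.0008 0 0 0" --pt "0 0 0.0008 0 0 0"

```text
clock: 12.05
tool_pos: [0.5532, -0.141, 0.1204]
eef_rot: [1.0, 0.0, -0.0, 0.0]
contact_force: [-0.4, -0.1, -0.0]
opening: 0.198
```

>>> carry_out --pt "0 0 0.0005 0 0 0" --pt "0 0 0.001 0 0 0" --pt "0 0 0.001 0 0 0"

```text
clock: 12.35
tool_pos: [0.5532, -0.141, 0.1193]
eef_rot: [1.0, 0.0, -0.0, 0.0]
contact_force: [-0.2, -0.9, -0.4]
opening: 0.199
```

```bash
python3 look.py -
```

```text
12.35 [ 0.5532 -0.141   0.1193] yaw 0.03011329864286753 tilt [-0.0001 -0.0001] F [-0.1953 -0.8861 -0.3874] M [ 0.0293  0.0249 -0.0126] 0.19888753134624704
```

>>> carry_out --pt "0 0 0.0007 0 0 0" --pt "0 0 0.0014 0 0 0" --pt "0 0 0.002 0 0 0" --pt "0 0 0.002 0 0 0"

```text
clock: 12.75
tool_pos: [0.5532, -0.141, 0.1173]
eef_rot: [1.0, 0.0, -0.0, 0.0]
contact_force: [-0.0, -0.1, -2.1]
opening: 0.196
```

>>> carry_out --pt "0 0 0.0005 0 0 0" --pt "0 0 0.001 0 0 0" --pt "0 0 0.001 0 0 0"

```text
clock: 13.05
tool_pos: [0.5532, -0.141, 0.1164]
eef_rot: [1.0, 0.0, -0.0, 0.0]
contact_force: [0.3, -0.1, -0.8]
opening: 0.2
```

```bash
python3 look.py -
```

```text
13.05 [ 0.5532 -0.141   0.1164] yaw 0.03072155254970778 tilt [-0.0001 -0.    ] F [ 0.2919 -0.0524 -0.8255] M [ 0.0244  0.0061 -0.0302] 0.19981461950465262
```

>>> carry_out --pt "0 0 0.0006 0 0 0" --pt "0 0 0.0012 0 0 0" --pt "0 0 0.0012 0 0 0"

```text
clock: 13.35
tool_pos: [0.5532, -0.141, 0.1151]
eef_rot: [1.0, 0.0, -0.0, 0.0]
contact_force: [-0.6, -0.5, -1.3]
opening: 0.196
```

>>> carry_out --pt "0 0 0.0006 0 0 0" --pt "0 0 0.0012 0 0 0" --pt "0 0 0.0012 0 0 0"

```text
clock: 13.65
tool_pos: [0.5533, -0.141, 0.1139]
eef_rot: [1.0, 0.0, -0.0, 0.0]
contact_force: [1.0, -0.3, -1.1]
opening: 0.198
```

```bash
python3 look.py -
```

```text
13.65 [ 0.5533 -0.141   0.1139] yaw 0.026838570916510623 tilt [-0.0001 -0.0001] F [ 0.9751 -0.3124 -1.055 ] M [-0.0205  0.039   0.0383] 0.1977435078034172
```

>>> carry_out --pt "0 0 0.0007 0 0 0" --pt "0 0 0.0014 0 0 0" --pt "0 0 0.0014 0 0 0"

```text
clock: 13.95
tool_pos: [0.5533, -0.1411, 0.1126]
eef_rot: [1.0, 0.0, 0.0, 0.0]
contact_force: [-0.2, -0.9, -0.5]
opening: 0.201
```

>>> carry_out --pt "0 0 0.0007 0 0 0" --pt "0 0 0.0014 0 0 0" --pt "0 0 0.002 0 0 0" --pt "0 0 0.002 0 0 0"

```text
clock: 14.35
tool_pos: [0.5534, -0.1411, 0.1106]
eef_rot: [1.0, 0.0, 0.0, 0.0]
contact_force: [-0.2, 0.0, -1.5]
opening: 0.196
```

```bash
python3 look.py -
```

```text
14.35 [ 0.5534 -0.1411  0.1106] yaw 0.030126801671330274 tilt [ 0.0002 -0.0002] F [-0.161   0.0045 -1.5392] M [-0.0987 -0.0773  0.0021] 0.1963808900151233
```

>>> carry_out --pt "0 0 0.001 0 0 0" --pt "0 0 0.002 0 0 0" --pt "0 0 0.003 0 0 0" --pt "0 0 0.004 0 0 0" --pt "0 0 0.004 0 0 0"

```text
clock: 14.85
tool_pos: [0.5533, -0.1411, 0.1065]
eef_rot: [1.0, 0.0, 0.0, 0.0]
contact_force: [0.1, -0.3, -1.3]
opening: 0.2
```

>>> carry_out --pt "0 0 0.001 0 0 0" --pt "0 0 0.002 0 0 0" --pt "0 0 0.003 0 0 0" --pt "0 0 0.004 0 0 0" --pt "0 0 0.004 0 0 0"

```text
clock: 15.35
tool_pos: [0.5533, -0.1411, 0.1025]
eef_rot: [1.0, 0.0, -0.0, 0.0]
contact_force: [0.7, -0.3, -2.5]
opening: 0.193
```

>>> carry_out --pt "0 0 0.001 0 0 0" --pt "0 0 0.002 0 0 0" --pt "0 0 0.003 0 0 0" --pt "0 0 0.004 0 0 0" --pt "0 0 0.004 0 0 0"

```text
clock: 15.85
tool_pos: [0.5533, -0.141, 0.0985]
eef_rot: [1.0, 0.0, -0.0, 0.0]
contact_force: [0.7, -1.1, -1.4]
opening: 0.194
```

```bash
python3 look.py -
```

```text
15.85 [ 0.5533 -0.141   0.0985] yaw 0.032542001154472935 tilt [-0.     -0.0001] F [ 0.7209 -1.1236 -1.3606] M [-0.1557 -0.2622 -0.0147] 0.19432121502342278
```

Bottom expected at TCP z ≈ 0.0965. Finish in small steps.

>>> carry_out --pt "0 0 0.0005 0 0 0" --pt "0 0 0.001 0 0 0" --pt "0 0 0.0014 0 0 0" --pt "0 0 0.0014 0 0 0"

```text
clock: 16.25
tool_pos: [0.5533, -0.141, 0.0972]
eef_rot: [1.0, 0.0, 0.0, 0.0]
contact_force: [1.9, -0.7, -1.0]
opening: 0.2
```

>>> carry_out --pt "0 0 0.0003 0 0 0" --pt "0 0 0.0005 0 0 0" --pt "0 0 0.0005 0 0 0"

```text
clock: 16.55
tool_pos: [0.5533, -0.141, 0.0967]
eef_rot: [1.0, 0.0, 0.0, 0.0]
contact_force: [0.7, 0.4, -1.7]
opening: 0.2
```

>>> carry_out --pt "0 0 0.0003 0 0 0" --pt "0 0 0.0004 0 0 0" --pt "0 0 0.0004 0 0 0"

```text
clock: 16.85
tool_pos: [0.5535, -0.1411, 0.0966]
eef_rot: [1.0, 0.0, 0.0, 0.0]
contact_force: [0.3, 0.0, 3.2]
opening: 0.201
```

Bottomed: about 4 N at z 0.0966, 24.9 mm below the face contact. Ease the grip and release.

>>> carry_out --pt "0 0 0 0 0 0" --pt "0 0 0 0 0 0" --pt "0 0 0 0 0 0" --grip_force 5

```text
clock: 17.15
tool_pos: [0.5533, -0.1408, 0.0964]
eef_rot: [1.0, 0.0, 0.0, -0.0]
contact_force: [0.5, 0.9, 3.9]
opening: 0.206
```

>>> carry_out --pt "0 0 0 0 0 0" --pt "0 0 0 0 0 0" --pt "0 0 0 0 0 0" --pt "0 0 0 0 0 0" --pt "0 0 0 0 0 0" --fingers 120

```text
clock: 17.65
tool_pos: [0.5532, -0.141, 0.0962]
eef_rot: [1.0, 0.0, -0.0, -0.0]
contact_force: [-0.0, -0.8, 0.4]
opening: 0.533
```

```bash
python3 look.py k 310,190 341,175
```

```text
17.65 [ 0.5532 -0.141   0.0962] yaw 0.028429690448130495 tilt [-0.0003  0.    ] F [-0.0418 -0.8416  0.4455] M [ 0.0481  0.0522 -0.0834] 0.5331007898710172
```

View pics/k.png

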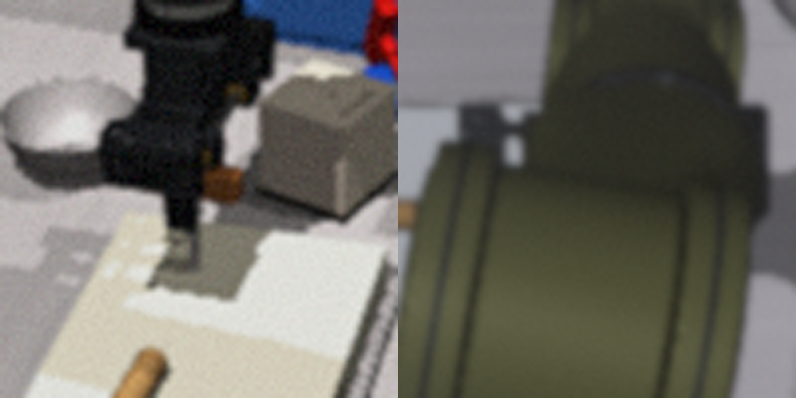

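Released; the pin stands with the fingers apart. Withdraw upward, then off to the side for a view.

>>> carry_out --pt "0 0 -0.01 0 0 0" --pt "0 0 -0.025 0 0 0" --pt "0 0 -0.045 0 0 0" --pt "0 0 -0.07 0 0 0" --pt "0 0 -0.1 0 0 0" --pt "0 0 -0.13 0 0 0" --pt "0 0 -0.15 0 0 0" --pt "0 0 -0.15 0 0 0"

```text
clock: 18.55
tool_pos: [0.5551, -0.1414, 0.2499]
eef_rot: [1.0, 0.0, 0.003, 0.001]
contact_force: [0.6, 0.8, -0.6]
opening: 0.528
```

>>> carry_out --pt "-0.015 0.03 0 0 0 0" --pt "-0.03 0.06 0 0 0 0" --pt "-0.045 0.09 0 0 0 0" --pt "-0.06 0.12 0 0 0 0" --pt "-0.075 0.15 0 0 0 0" --pt "-0.085 0.18 0 0 0 0" --pt "-0.095 0.21 0 0 0 0" --pt "-0.105 0.24 0 0 0 0" --pt "-0.11 0.26 0 0 0 0" --pt "-0.11 0.26 0 0 0 0"

```text
clock: 19.55
tool_pos: [0.4408, -0.4045, 0.2455]
eef_rot: [1.0, -0.003, -0.001, 0.001]
contact_force: [0.1, 0.1, -0.1]
opening: 0.532
```

```bash
python3 look.py m 310,190 341,175
python3 - <<'E'
from h import *
s=r.snapshot('side');cv2.imwrite('pics/n.png',s['img'])
for z in(.018,.043,.085,.127): print(proj(s,[.5533,-.141,z]))
E
```

```text
19.55 [ 0.4408 -0.4045  0.2455] yaw -0.31549586606652663 tilt [-0.0021 -0.0016] F [ 0.1114  0.1172 -0.0613] M [-0.0342 -0.0274 -0.0227] 0.5318978675350846
[308.96680683 213.53494223]
[308.72230847 206.53363106]
[308.30067066 194.45985891]
[307.86479377 181.97834462]
```

View pics/m.png

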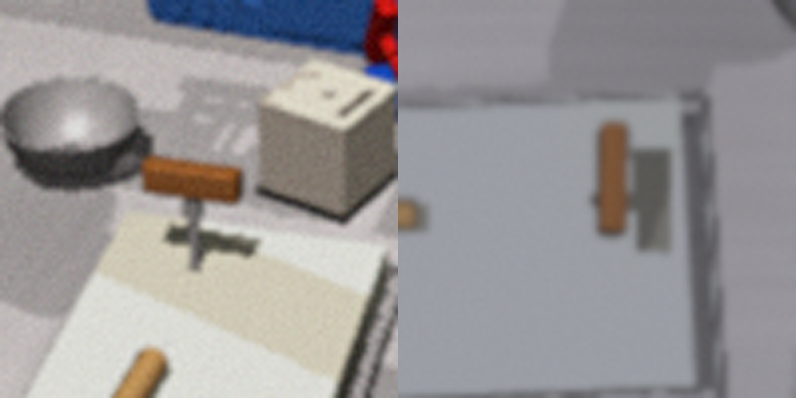

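View pics/n.png

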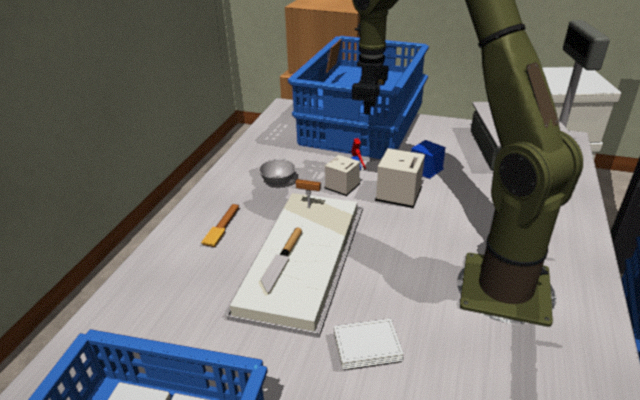

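The pin stands upright in the hole: handle at side px (308,184), shank entering the board at (309,207). Both match the projection of a fully seated pin. The knife, scaler, bowl and packs are where they were.

```bash
python3 -c "
from plant import r
print(r.finish_job())"
```

```text
the job is handed in; nothing more can be done
None
```

The eel pin stands upright, fully home in the board's blind hole, and I have let go and moved the gripper clear. I handed the job in at about 19.7 s of the 72 s allowed.

- **Search:** I set the tip down about 12–14 mm beside the hole at roughly 4 N and slid it across the face at roughly 4–6 N. The contact force vanished when the tip dropped in near (0.553, −0.141).
- **Seating:** I lowered the pin until it stopped on the bottom with about 4 N, 24.9 mm below the board face. The highest push I read at the end of any move was about 6 N, against the 25 N that marks the board.
- **Last checks:** Both cameras show the pin upright and matching the projected pose of a fully seated pin. The knife, scaler, bowl and packs look unmoved, and the arm is clear with no contact force.
- **One thing that disagreed:** The red look-alike, and apparently the blue one too, stood upright in the first picture but had tipped over by the time the gripper was above the block. The gripper was about 24 cm up with the force reading near zero, so I believe they fell on their own. I did not look into it further and left them alone.

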